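# Pin a clamshell shaft jig and hold it shut

## Robot

A 7-joint arm with a two-finger parallel gripper is mounted at the origin on a cart in front of the work surface, level with it; the furniture and walls round the work are solid. World frame = base frame: x ahead of the robot, y to its left, z up, the work surface at z = 0. Lengths are in mm, angles in rad, forces in N, time in s.
With the tool pointing down it reaches from about 400 to 850 mm from the base axis. Payload 4.5 kg.
Tool frame: the origin (TCP) lies at the very end of the fingers, on their centre line; the grasp point (between the pads) lies 19 mm behind it; z points along the fingers, y is the line along which they close (so a half turn about z gives the same grasp; the last joint's range is limited). The gripper opens to 85 mm and grips with 20 to 120 N. Pads are 22 mm wide; open, the fingers measure 114 mm over their backs; the gripper's body (76 mm by 85 mm) begins 54 mm behind the grasp point. The pads swing forward as they close: fully open they stand 13 mm farther back than shut.
Start: joints at [-1.13, 0.689, -0.195, 1.565, 0.157, 0.902, -0.215], TCP at [247.279, 574.027, 231.317] pointing down, gripper open.
Joint ranges: [-3.01, 3.01], [-0.46, 2.08], [-1.47, 1.51], [0.13, 2.56], [-1, 4.14], [0.04, 2.09], [-2.66, 2.66]. Speed limits (rad/s): [2.57, 2.57, 3.14, 3.14, 3.14, 3.14, 3.14].

## Interface

Orientations are given as a rotation vector (axis times angle).
In Python, from rig import robot gives the robot as it stands. Calls block until the motion is done:
- robot.reach(position, orientation): joint-space move of the TCP to a pose.
- robot.move_l(position, orientation=None, velocity=150): straight line of the TCP; orientation=None keeps the orientation; velocity is the mean speed in mm/s.
- robot.move_j(angles): joint-space move.
- robot.command_gripper(opening, newtons=None): opening from 0.0 (shut) to 1.0 (fully open); newtons is the grip in N (None keeps the last); returns when the fingers have stopped.
- robot.pause(seconds).
- robot.solve_ik(position, orientation): joint angles nearest the present ones, or None.
- robot.get_obs(): the state.
- robot.capture(name): name is "side" or "top"; returns the picture (400x640x3 uint8, red, green, blue); there is no depth.
- robot.get_calibration(name): a dict with "intrinsics" (3x3 intrinsics, pixels), "cam_to_world" (4x4, takes a point from camera to world coordinates). Camera axes: x right, y down, z forward; pixel columns grow to the right and rows downward; lengths in mm; the calibration is good to about 2 mm. A picture is of the moment at which its call begins. get_calibration takes no time and is no camera call.
A pose or a line that the arm cannot do raises robot.IKError and nothing moves.
- robot.hand_in(): hands the job in; it is judged then, once.
The state is a dict: "time": time; "joint_pos": joint angles; "qd": joint speeds; "tau": joint torques, N m; "ee_pos": TCP position; "tcp_rot": TCP orientation; "force": force on the tool from outside, world axes, zero at the start; "wrist_torque": the same for the moment, N m; "finger_gap": opening from 0.0 (shut) to 1.0 (fully open); "gripper_force": force on a finger pad.
Only numpy, scipy, OpenCV 4.12 (cv2) and the standard library are available. Lean on these libraries where they do the work, as an engineer would, in place of code of your own. Each camera call takes 0.05 s, during which the arm holds its last target. There are 200 camera calls.

## Task

Swing the hinged upper half of the clamshell jig down over the shaft, then take the pin with the flat paddle head out of the stand and push it down through the aligned holes until its collar bears on the upper half and the jig is fully shut. Two sprung lifters push the jig ajar again when nobody presses, so finish while still holding the pin and pressing it down, with the jig kept fully shut: do not let go. Leave the round-knobbed pin in its stand and the other things on the bench where they are.

Things in the scene. Friction and masses are not known exactly. Their poses are not given: they have to be found in the camera images.
- jig: the jig, fixed to the bench: a dark foot plate 100 x 210 x 10 mm with a bright aluminium lower half 70 mm wide (x) on it and a steel shaft, 29 mm thick and 112 mm long, lying along x in its middle (axis at y 0, height 50 mm). Origin at the centre of the plate's underside, z up. The lower half's top face (parting plane) is 50 mm above the bench; the hinge axis is parallel to x at y +65 mm, the pin hole is at y -65 mm.
- jig_hinge (a point): middle of the hinge axis, 50 mm above the bench; the axis runs along the jig's x
- jig_hole (a point): mouth of the upright pin hole in the lower half, in its top face, 50 mm above the bench. The hole is 14.5 mm wide and goes right down to the bench
- upper (a joint): angle of the upper half about the hinge, rad: 0 fully shut, about 1.57 standing upright; grows as the free end swings up and over towards the jig's +y. The hinge is stiff (0.17 N m friction), the half stays wherever it is left and must be pushed all the way down. In the last 5.5 mm of its free end (below about 0.042 rad) two spring lifters push it up with 3 N rising to 9 N at fully shut; left alone it returns to about 0.042 rad
- upper_hole (a point): mouth of the pin hole in the outer face of the upper half: 130 mm from the hinge axis towards the free end and 12 mm out from the parting face. The hole is 15.5 mm wide through 12 mm. Its frame is that of the upper half: when shut, x and y as the jig's, z up; z is the outward normal of the outer face
- upper_back (a point): centre of a flat spot on the outer face of the upper half, good to push on: 90 mm from the hinge axis, 22 mm out from the parting face. The upper half is a bright aluminium block 70 mm wide (x); outer face 22 mm from the parting face between 15 and 110 mm from the hinge axis, then a 12 mm thick plate out to 155 mm with the hole in it. Weighs 0.2 kg
- paddle_pin: the loose steel locking pin to use, 0.12 kg, standing upright in one of the stand's two holes (which one varies). Origin at its tip, z up along the pin: shank 12 mm thick from 0 to 45 mm with a tapered tip (6 mm wide at the very end), collar 28 mm wide from 45 to 51 mm, flat paddle head from 51 to 101 mm, 32 mm wide along its x and 16 mm thick along its y
- stand: grey steel block fixed to the bench, 140 (x) x 55 (y) x 50 mm high, with two upright square holes 15.5 mm wide at x -38 and +38 mm; each pin stands in one with its collar on the block's top. Origin at the centre of its underside
- knob_pin: a loose pin like the other one, but with a round knob head 30 mm wide and 81 mm long overall; in the stand's other hole; leave it there. Origin at its tip, z up
- valve_spring: upright valve spring, 35 mm wide, 48 mm high; leave alone. Origin at the centre of its underside
- piston: aluminium piston standing on its skirt, 90 mm wide, 64 mm high; leave alone. Origin at the centre of its underside
- small_box: small closed white-and-blue cardboard box 78 x 120 x 72 mm; leave alone. Origin at the centre of its underside
Not all that is in view belongs to the job. Leave any blue or orange look-alike of the paddle_pin alone.

How it is judged (in metres and radians):
On the way, in this order (a step that is already met when the one before it is completed fails the run):
1. the upper half is swung down onto the lower half (below 0.15 rad) (value of joint upper below 0.15 rad), for 0.2 s.
2. the paddle pin's tip has passed through the upper half into the hole of the lower half (z of paddle_pin in the frame of jig_hole below -0.01 m and horizontal distance between paddle_pin and jig_hole below 0.006 m and value of joint upper below 0.15 rad), for 0.2 s.
At the end, for the whole second after the job is handed in: Upper half shut within 0.014 rad; paddle pin upright within 0.1 rad, its tip at least 29 mm into the lower hole (33 is home) and within 5 mm of its axis; pin presses on the jig with over 3 N, fingers bear on the pin with over 2 N; pin still (value of joint upper below 0.014 rad and z of paddle_pin in the frame of jig_hole below -0.029 m and horizontal distance between paddle_pin and jig_hole below 0.005 m and angle between paddle_pin's own z axis and vertical below 0.1 rad and contact force between paddle_pin and jig above 3 N and contact force between the fingers and paddle_pin above 2 N and linear speed of paddle_pin below 0.02 m/s); the arm keeps its last pose, push and grip.
It fails at once if the round-knobbed pin is pulled out of or knocked from its hole (moved over 20 mm) (distance of knob_pin from where it was at the start of the episode above 0.02 m).
It fails at once if the piston is moved over 30 mm (distance of piston from where it was at the start of the episode above 0.03 m).
It fails at once if the valve spring is moved over 30 mm (distance of valve_spring from where it was at the start of the episode above 0.03 m).
It fails at once if the small box is moved over 30 mm (distance of small_box from where it was at the start of the episode above 0.03 m).
It also fails if it takes over 48 s, if anything falls off the work surface, if the arm or the gripper's body presses on something with over 40 N, if the wrist force passes 120 N, or if a joint passes its speed limit or range.

## Working session

There is one attempt and no reset: what is moved stays moved. The work goes in short steps, each a Python script; the robot and the scene stay as the last script left them, time stands still between calls to the robot, and variables do not carry over. Pictures are saved under pics/ and viewed, at most 10 in all, crops included, and the job is handed in when it is done.

```bash
ls; mkdir -p pics; python3 - <<'E'
from rig import robot
import cv2
for n in("side","top"):
    cv2.imwrite(f"pics/{n}0.png",robot.capture(n)[:,:,::-1]); c=robot.get_calibration(n); print(n,c["intrinsics"],c["cam_to_world"])
o=robot.get_obs();print(o)
E
```

```text
pics
side [[395.32908819   0.         323.15680287]
 [  0.         395.32908819 195.89052524]
 [  0.           0.           1.        ]] [[ 8.39563468e-01 -2.15909393e-01  4.98514109e-01  3.90011765e+01]
 [-5.43237043e-01 -3.42381622e-01  7.66595291e-01 -8.17966650e+02]
 [ 5.16694563e-03 -9.14416731e-01 -4.04741082e-01  5.27093862e+02]
 [ 0.00000000e+00  0.00000000e+00  0.00000000e+00  1.00000000e+00]]
top [[372.67733892   0.         318.32432172]
 [  0.         372.67733892 200.88827947]
 [  0.           0.           1.        ]] [[ 2.07015847e-02 -9.93465287e-01  1.12241564e-01  4.60730511e+02]
 [-9.99762871e-01 -2.13288923e-02 -4.39087239e-03  3.72206244e+01]
 [ 6.75616752e-03 -1.12124050e-01 -9.93671249e-01  1.12532787e+03]
 [ 0.00000000e+00  0.00000000e+00  0.00000000e+00  1.00000000e+00]]
{'time': 0.1, 'joint_pos': array([-1.13021444,  0.68990408, -0.19449699,  1.56623542,  0.15727625,
        0.90251602, -0.21507452]), 'qd': array([ 0.0017255 , -0.00160428,  0.00051639, -0.00370402,  0.00107104,
       -0.00042441,  0.00174743]), 'tau': array([-3.48198271e-03, -5.40606058e+01, -1.27145592e+00, -1.58984810e+01,
        9.40267579e-03,  4.30543136e-03, -3.58075937e-06]), 'ee_pos': array([247.10118596, 573.43993122, 230.56241454]), 'tcp_rot': array([-6.34424852e-01, -3.07664128e+00,  2.60991182e-03]), 'force': array([ 0.05054352, -0.25138206, -0.04879932]), 'wrist_torque': array([0.01609399, 0.00438603, 0.02464286]), 'gripper_force': 0.0, 'finger_gap': 0.9997072776897732}
```

View pics/side0.png

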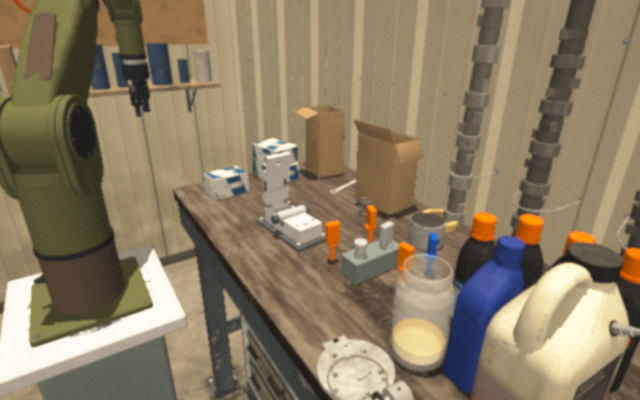

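View pics/top0.png

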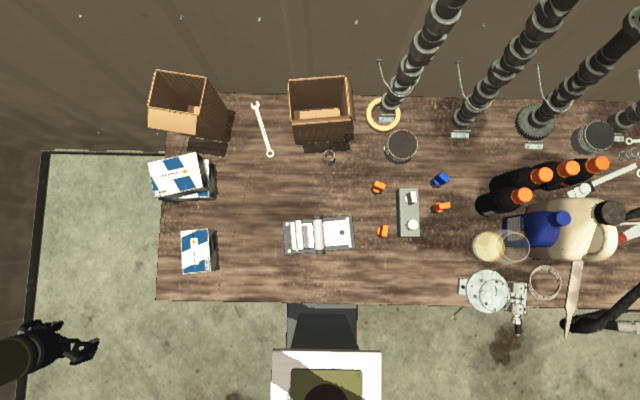

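The top view shows the jig near (318,235), with its hinge end on the left and hole end on the right. The stand is at (409,213), with the knob pin and paddle pin in it. I'll enlarge both views.

```bash
python3 - <<'E'
import cv2
t=cv2.imread("pics/top0.png"); s=cv2.imread("pics/side0.png")
cv2.imwrite("pics/tc.png",cv2.resize(t[170:270,275:455],None,fx=4.4,fy=4.4,interpolation=cv2.INTER_CUBIC))
cv2.imwrite("pics/sc.png",cv2.resize(s[140:290,250:420],None,fx=4,fy=4,interpolation=cv2.INTER_CUBIC))
E
```

```text
(no output)
```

View pics/tc.png

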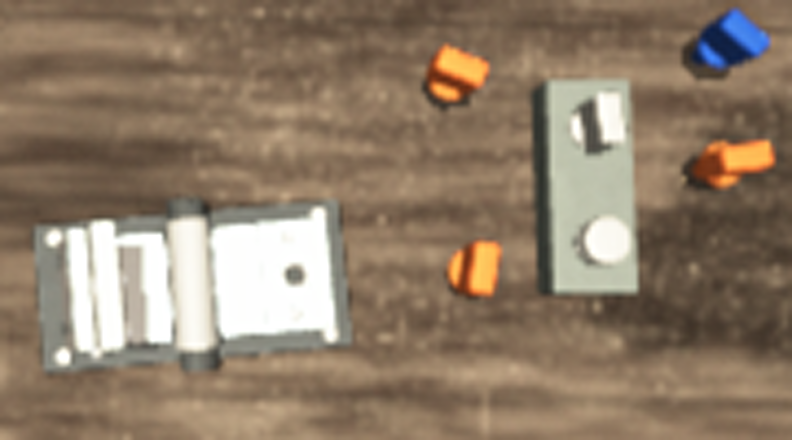

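View pics/sc.png

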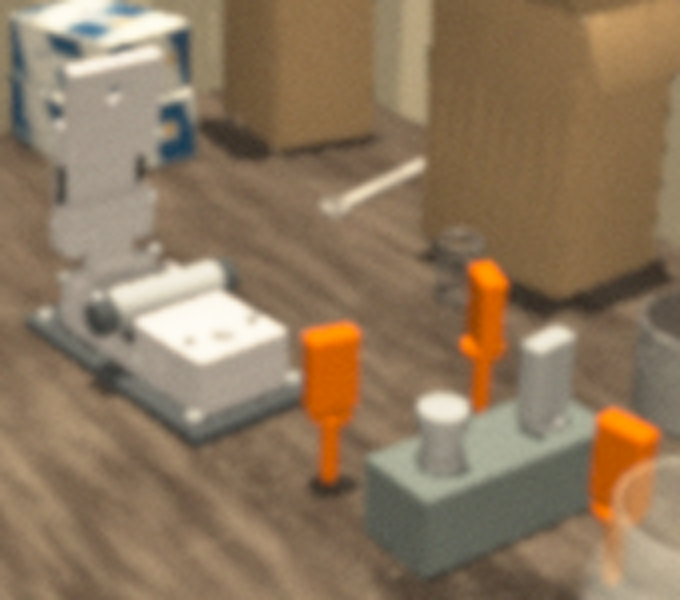

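The paddle pin is in the stand's far hole, its top face spanning u 600–626, v 92–145 in the top crop. The upper half stands about upright. Next I convert these pixels to positions and check them against the known sizes.

```bash
cat > h.py <<'E'
import numpy as np
from rig import robot
from scipy.spatial.transform import Rotation as R
def ray(n,u,v,z):
    c=robot.get_calibration(n);K=c["intrinsics"];T=c["cam_to_world"]
    d=T[:3,:3]@np.linalg.solve(K,[u,v,1]);p=T[:3,3];return p+d*(z-p[2])/d[2]
def proj(n,P):
    c=robot.get_calibration(n);K=c["intrinsics"];T=np.linalg.inv(c["cam_to_world"])
    q=K@(T[:3,:3]@np.asarray(P)+T[:3,3]);return q[:2]/q[2]
tc=lambda u,v,z:ray("top",275+(u+.5)/4.4-.5,170+(v+.5)/4.4-.5,z)
sc=lambda u,v,z:ray("side",250+(u+.5)/4-.5,140+(v+.5)/4-.5,z)
E
python3 - <<'E'
from h import *
np.set_printoptions(precision=1,suppress=True)
c=[tc(*p,10) for p in[(36,226),(338,201),(350,345),(45,371)]]
print(np.array(c)[:,:2],"centre",np.mean(c,0))
for i in range(4):print(np.linalg.norm(c[i]-c[i-1]))
h=tc(295,275,50);print("hole",h,"side",sc(225,335,50))
s=[tc(*p,50) for p in[(546,81),(629,80),(638,293),(552,293)]]
print("stand",np.array(s)[:,:2],np.mean(s,0));[print(np.linalg.norm(s[i]-s[i-1])) for i in range(4)]
p=[tc(*q,106) for q in[(599,94),(624,92),(627,144),(601,147)]]
print("paddle",np.array(p)[:,:2],np.mean(p,0),"side",np.mean([sc(*q,106) for q in[(525,338),(549,325),(575,334),(552,347)]],0))
print("knob top",tc(607,240,86))
print("shaft ends", tc(188,205,64),tc(200,360,64))
ce=np.mean(c,0);ax=(c[0]+c[3]-c[1]-c[2]);ax/=np.linalg.norm(ax)
print("yaw of jig y",np.degrees(np.arctan2(ax[1],ax[0])),"hole pred",ce-65*ax)
hin=h+130*ax
for th in(1.4,1.5,1.57,1.65,1.75):
    P=hin-ax*130*np.cos(th)+[0,0,130*np.sin(th)]; u,v=proj("side",P);E=hin-ax*155*np.cos(th)+[0,0,155*np.sin(th)];a,b=proj("side",E)
    print(th,((u-250)*4,(v-140)*4),"end mid",((a-250)*4,(b-140)*4), "top",(np.array(proj("top",E))-[275,170])*4.4)
E
```

```text
[[524.  137.3]
 [545.4 -67.9]
 [448.1 -77.1]
 [426.5 128.2]] centre [486.   30.1  10. ]
97.9056025655155
206.34790464510036
97.693559233004
206.40441119057954
hole [493.2 -36.5  50. ] side [494.  -37.4  50. ]
stand [[ 625.  -201.4]
 [ 626.9 -256.5]
 [ 486.2 -261.1]
 [ 485.  -204.8]] [ 555.8 -231.    50. ]
140.0600863536549
55.19769965856323
140.7881310324592
56.34271057895264
paddle [[ 608.9 -222.3]
 [ 610.5 -238. ]
 [ 577.7 -239.6]
 [ 575.4 -223.3]] [ 593.2 -230.8  106. ] side [ 596.3 -229.   106. ]
knob top [ 518.4 -231.8   86. ]
shaft ends [536.6  34.4  64. ] [437.2  24.6  64. ]
yaw of jig y 95.97867803044802 hole pred [492.7 -34.5  10. ]
1.4 (np.float64(121.84452679229503), np.float64(101.08152104008309)) end mid (np.float64(123.9802722177701), np.float64(67.03866773269317)) top [128.  280.9]
1.5 (np.float64(111.06890250103925), np.float64(93.75517759314687)) end mid (np.float64(110.97140061582218), np.float64(58.54092815943409)) top [100.5 283.1]
1.57 (np.float64(103.62852195886785), np.float64(89.76560780856664)) end mid (np.float64(102.015116935994), np.float64(53.991651399832335)) top [ 81.1 284.7]
1.65 (np.float64(95.28750073888841), np.float64(86.36356546209333)) end mid (np.float64(92.00211321140614), np.float64(50.20655279107598)) top [ 59.  286.6]
1.75 (np.float64(85.18681033999815), np.float64(83.84364979004067)) end mid (np.float64(79.91851002274211), np.float64(47.57956684930252)) top [ 31.9 289. ]
```

The measurements agree: the plate, stand and paddle sizes match, and the two cameras place the hole within 1.5 mm. The upper half's angle is about 1.5 rad. Next I plan the closing arc.

```bash
cat >> h.py <<'E'
yaw=np.radians(95.98-90)
JX=np.array([np.cos(yaw),np.sin(yaw),0]);JY=np.array([-np.sin(yaw),np.cos(yaw),0]);Z=np.array([0,0,1.])
HOLE=np.array([493.3,-36.7,50.]);HIN=HOLE+130*JY
PIN=np.array([593.6,-230.3])
def rot(tilt=0,y=yaw): # tool y along +jig y, tool tipped so that it points towards -jig y
    return (R.from_euler('z',y)*R.from_euler('x',-tilt)*R.from_euler('y',np.pi)).as_rotvec()
def face(th,r=90,c=22):
    return HIN+r*(-np.cos(th)*JY+np.sin(th)*Z)+c*(np.sin(th)*JY+np.cos(th)*Z)
E
python3 - <<'E'
from h import *
np.set_printoptions(precision=2,suppress=True)
o=robot.get_obs()
print(R.from_rotvec(rot(.7)).as_matrix()[:,2])
print(robot.solve_ik([400,300,300],rot(0)))
for th in(1.5,1.2,.9,.6,.3,.04):
    print(th,face(th),[robot.solve_ik(face(th,c=22+(40 if th==1.5 else 0)),rot(k*th)) is not None for k in(0,.3,.5,.7)])
print(robot.solve_ik([*PIN,68],rot(0,np.radians(2))),robot.solve_ik([*HOLE[:2],78],rot(0)))
E
```

```text
[ 0.07 -0.64 -0.76]
[-0.47  0.45 -0.39  1.84  0.22  0.9   0.71]
1.5 [478.13 108.09 141.33] [True, True, True, True]
1.2 [481.02  80.55 141.86] [True, True, True, True]
0.9 [483.79  54.09 134.17] [True, True, True, True]
0.6 [486.2   31.07 118.98] [True, True, True, True]
0.3 [488.04  13.55  97.61] [True, True, True, True]
0.04 [489.03   4.03  75.58] [True, True, True, True]
[ 0.63  0.99 -0.64  1.63  0.77  0.79  1.25] [ 0.25  0.82 -0.44  2.07  0.82  0.43  0.84]
```

```bash
python3 - <<'E'
from h import *
import cv2
np.set_printoptions(precision=1,suppress=True)
robot.command_gripper(0.0,60)
robot.reach([380,330,300],rot(0))
robot.reach(face(1.5,c=75)+[0,0,20],rot(.7))
for th in(1.5,1.2,.9,.6,.35,.15):
    robot.move_l(face(th,c=24),rot(.5*th),velocity=120); o=robot.get_obs(); print(th,o["time"],o["force"],o["ee_pos"])
p=face(0.02);
robot.move_l(p,rot(0),velocity=60);o=robot.get_obs();print(o["time"],o["force"],o["ee_pos"],p)
cv2.imwrite("pics/s1.png",robot.capture("side")[100:330,180:480,::-1].repeat(2,0).repeat(2,1))
E
```

```text
1.5 3.5 [0.4 0.5 0.6] [477.9 110.3 141.4]
1.2 3.8833 [-1.   1.5  1.2] [481.2  82.2 143.3]
0.9 4.2667 [ 0.3  1.1 -0.4] [483.7  56.4 135.2]
0.6 4.65 [-0.4  0.9  0.1] [486.1  33.3 120.2]
0.35 4.9917 [1.1 1.4 0.9] [487.7  17.8 103. ]
0.15 5.3 [-0.   1.3  0.8] [488.7   8.8  86.9]
5.6833 [1.6 1.  3.3] [490.    5.6  74.4] [489.1   3.5  73.8]
```

View pics/s1.png

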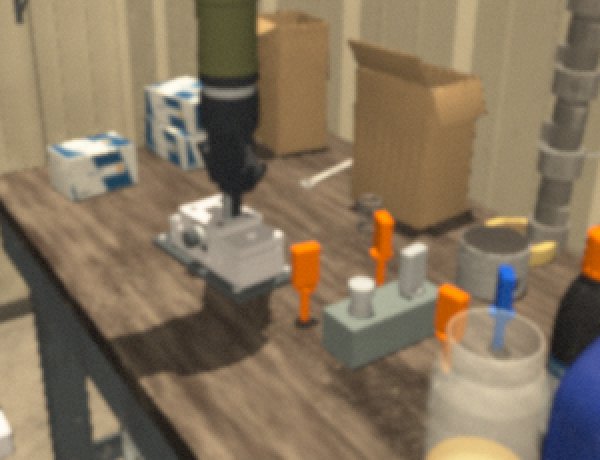

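The upper half is down on the lower half and both pins are undisturbed. Now I fetch the paddle pin.

```bash
python3 - <<'E'
from h import *
import cv2
np.set_printoptions(precision=2,suppress=True)
robot.pause(.3)
robot.move_l(face(0.02)+[0,0,120])
robot.command_gripper(0.5,60)
r=rot(0,np.radians(2))
robot.reach([*PIN,190],r)
robot.move_l([*PIN,120],r)
robot.move_l([*PIN,69],r,velocity=60)
o=robot.get_obs();print(o["time"],o["force"],o["ee_pos"])
robot.command_gripper(0.0,70);o=robot.get_obs();print(o["time"],o["force"],o["ee_pos"],o["finger_gap"],o["gripper_force"])
cv2.imwrite("pics/s2.png",cv2.resize(robot.capture("side")[180:300,230:420,::-1],None,fx=4,fy=4))
E
```

```text
10.0833 [-0.03  0.01 -0.02] [ 593.93 -230.3    69.32]
10.4333 [-0.55  0.26  3.03] [ 594.03 -230.32   69.57] 0.1780320783232379 68.29355120658875
```

View pics/s2.png

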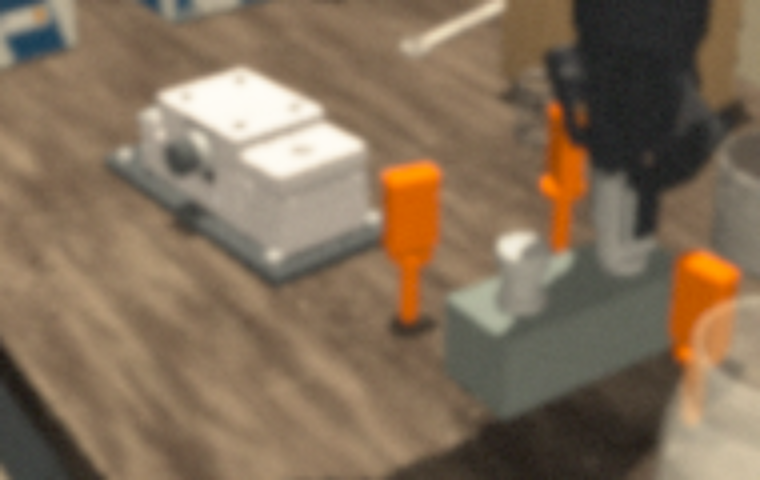

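The gap of 0.178 (about 15 mm) fits the paddle's thickness. The upper half's hole shows at (303,150) in this crop. I lift the pin, carry it over the jig, and take top and side views for the fit.

```bash
python3 - <<'E'
from h import *
import cv2
np.set_printoptions(precision=2,suppress=True)
t=robot.capture("top")[:,:,::-1]
u,v=230+303.5/4-.5,180+150.5/4-.5
print("upper hole side",ray("side",u,v,67.4), "pred", face(.042,130,12))
r=rot(0,np.radians(2))
robot.move_l([*PIN,215],r)
o=robot.get_obs();print(o["force"],o["finger_gap"])
g=face(.042,130,12)
robot.move_l([g[0],g[1],170],rot(0),velocity=200)
robot.pause(.3)
o=robot.get_obs();print(o["time"],o["ee_pos"],o["finger_gap"])
s=robot.capture("side")[:,:,::-1]; cv2.imwrite("pics/s3raw.png",s);cv2.imwrite("pics/t3raw.png",t)
a=cv2.resize(t[205:265,275:365],(600,400),interpolation=cv2.INTER_CUBIC)[:,:400]
a=cv2.resize(t[215:257,320:362],(400,400),interpolation=cv2.INTER_CUBIC)
b=cv2.resize(s[150:250,255:355],(400,400),interpolation=cv2.INTER_CUBIC)
cv2.imwrite("pics/c3.png",np.hstack([a,b]))
E
```

```text
upper hole side [493.7  -35.79  67.4 ] pred [493.24 -36.08  67.45]
[-0.63  0.45 -2.25] 0.17748312602113003
13.225 [493.43 -36.62 170.  ] 0.18117153263272723
```

View pics/c3.png

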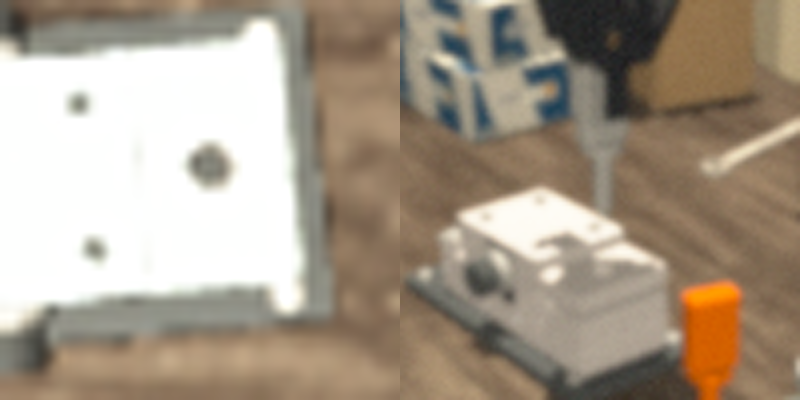

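The side view shows the pin hanging straight, tip at composite (604,212) and shank centre line at u≈604. The top view puts the hole at (211,165). I'll compare the two.

```bash
python3 - <<'E'
from h import *
np.set_printoptions(precision=2,suppress=True)
k=400/42
print("hole top",ray("top",320+211.5/k-.5,215+165.5/k-.5,67.4))
print("tip pixel pred",(proj("side",[493.43,-36.62,105.5])-[255,150]+.5)*4-.5,"shank at 130",(proj("side",[493.43,-36.62,130])-[255,150]+.5)*4-.5, "px per 1mm x", (proj("side",[494.43,-36.62,105.5])-proj("side",[493.43,-36.62,105.5]))*4)
E
```

```text
hole top [493.37 -35.48  67.4 ]
tip pixel pred [202.51 216.62] shank at 130 [202.   181.01] px per 1mm x [ 1.37 -0.36]
```

All agree within about 1 mm, so I insert with force monitoring.

```bash
python3 - <<'E'
from h import *
np.set_printoptions(precision=2,suppress=True)
robot.command_gripper(0.0,115)
for z in(140,128,120,112,104,98,92,88,86,84):
    robot.move_l([493.3,-36.4,z],rot(0),velocity=60); o=robot.get_obs(); print(z,round(o["time"],2),o["force"],o["ee_pos"],o["wrist_torque"])
    if o["force"][2]>25 or np.hypot(*o["force"][:2])>12: print("stop");break
E
```

```text
140 14.14 [ 0.09  0.47 -1.16] [493.29 -36.24 139.83] [-0.04  0.03  0.02]
128 14.49 [-0.03 -0.14 -1.09] [492.95 -36.44 127.6 ] [ 0.04  0.   -0.03]
120 14.78 [-0.07  0.54 -1.33] [492.98 -36.47 119.62] [ 0.    0.03 -0.05]
112 15.06 [ 0.37  0.39 -1.73] [492.97 -36.42 111.62] [ 0.   -0.01 -0.03]
104 15.34 [ 0.66 -0.92 -1.42] [492.99 -36.41 103.59] [-0.03 -0.01  0.03]
98 15.59 [ 0.3   0.21 -1.03] [493.08 -36.46  97.66] [-0.02 -0.03 -0.01]
92 15.84 [ 0.61  0.36 -1.33] [493.02 -36.44  91.65] [ 0.03 -0.02 -0.04]
88 16.09 [-0.71 -0.26 -1.9 ] [493.17 -36.4   87.79] [ 0.04  0.06 -0.01]
86 16.34 [-0.15  0.09 -0.12] [493.4  -36.53  86.05] [-0.09  0.01  0.01]
84 16.59 [ 0.19 -0.54  1.78] [493.44 -36.71  84.06] [-0.36 -0.03 -0.02]
```

Clean entry with no side force. The collar is now meeting the lifters, so I press further until the force rises clearly past the spring's 9 N.

```bash
python3 - <<'E'
from h import *
import cv2
np.set_printoptions(precision=2,suppress=True)
for z in np.arange(83,70,-1.):
    robot.move_l([493.3,-36.6,z],rot(0),velocity=20); robot.pause(.15); o=robot.get_obs(); print(z,round(o["time"],2),o["force"],o["ee_pos"],o["wrist_torque"],round(o["finger_gap"],3))
    if o["force"][2]>25 or np.hypot(*o["force"][:2])>12: print("stop");break
robot.pause(.5);o=robot.get_obs();print(o["force"],o["ee_pos"],o["gripper_force"])
s=robot.capture("side")[:,:,::-1]
cv2.imwrite("pics/s4.png",cv2.resize(s[150:250,255:375],None,fx=6,fy=6,interpolation=cv2.INTER_CUBIC))
E
```

```text
83.0 16.99 [-0.39 -1.61  3.13] [493.44 -36.8   83.09] [-0.49 -0.01  0.  ] 0.175
82.0 17.39 [ 1.3  -2.22  3.91] [493.45 -36.86  82.05] [-0.66 -0.09  0.02] 0.171
81.0 17.79 [-1.51 -2.68  9.72] [493.46 -36.95  81.46] [-0.69  0.12  0.  ] 0.171
80.0 18.19 [-2.92 -2.46 19.37] [493.49 -36.97  81.26] [-0.63  0.48 -0.02] 0.171
79.0 18.59 [-4.7  -3.38 27.25] [493.51 -36.93  81.05] [-0.63  0.89  0.03] 0.17
stop
[-3.8  -3.41 27.78] [493.53 -36.94  81.03] 116.9987690448761
```

View pics/s4.png

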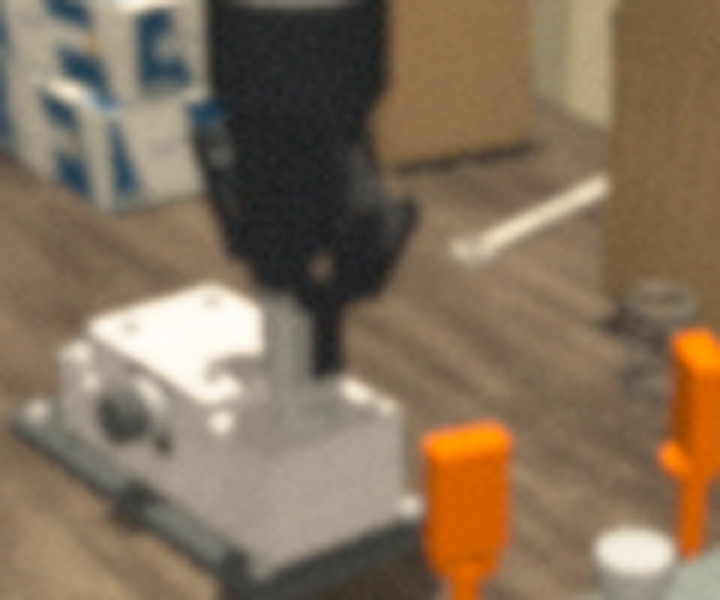

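The pin bears on the upper half at a TCP height of 81.0 mm, against 81.5 predicted for home. There is a hard stop at 28 N, well above the 9 N from the lifters, and the jig looks closed. I'm handing in while still holding.

```bash
python3 -c "
from rig import robot
print(robot.hand_in())"
```

```text
the job is handed in; nothing more can be done
None
```

I swung the jig shut, pushed the paddle pin home, and handed in at about 19 s of the 48 s allowed, with the arm still gripping the pin and pressing down with about 28 N; the hand-in call gave no verdict.

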